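Tip the cylinder head onto its fins and seat it against the stop bar

TASK

Tip the standing cylinder head over towards the steel stop bar by pushing high on its machined valve face, so that it lies on its fins on the red mat with the valve face up; then push it along the mat until the edge that was its top sits flush along the bar. Do it all by pushing, without lifting or carrying the head, and leave the spray can, the cup and the tape roll where they stand.

Things in the scene. Friction and masses are not known exactly. Their poses are not given: they have to be found in the camera images.
- head_center (a point): Centre of a loose alloy cylinder head, a finned block standing on edge on the mat: 60 mm thick (its x), 100 mm wide (y), 110 mm high (z, up at the start), 0.65 to 0.95 kg. x points out of the bright machined valve face, roughly towards the robot; the fins, on the -x side, face the bar and have the same 100 x 110 mm outline. Centre 55 mm above the mat when standing, 30 mm when lying on the fins.
- head_face (a point): Centre of the valve face (bright plate, dark round chamber with two valves), 30 mm along the head's x from its centre; same axes. Pushed high on this face, the head tips over its lower edge on the bar side and, once leant about 35 degrees, falls over by itself; pushed low down it slides. Its centre of mass is within 10 mm of its centre.
- head_top_a (a point): One end of the head's top side: middle of the 60 mm thickness, 50 mm along +y and 55 mm along +z of the head's centre. When the head lies seated this point and the next are both at the face of the bar.
- head_top_b (a point): The other end of the head's top side, 50 mm along -y and 55 mm along +z of the head's centre.
- mat: Red rubber mat fixed on the bench, 340 mm (x) by 400 mm (y), 4 mm thick; origin under its middle at bench height; x points away from the robot, give or take its yaw, to the stop bar: a fixed steel bar, 18 mm high above the mat, 25 mm wide, 360 mm long in y and centred; its near face, against which the head is pushed, is at x = +110 mm.
- bar_face (a point): Middle of the stop bar's near face, at its foot on the mat's top; axes as the mat's (x into the bar, y along it). Head and bar are bare oily metal and slide easily on each other; the rubber mat grips (friction about 0.65).
- can_center (a point): Centre of a black and blue spray can with a white cap, standing, 60 mm diameter, 190 mm high. To be left alone.
- cup_center (a point): Centre of an orange plastic cup, standing, 72 mm across the rim, 95 mm high. To be left alone.
- tape_center (a point): Centre of a tan roll of masking tape lying flat beside the mat, 96 mm diameter, 30 mm high. To be left alone.
Mind the look-alikes: they are no part of the job. Several things look just like the part that bears head_center: the one meant starts farthest to the robot's left.

How it is judged:
By the outcome, as a careful person would: the job done as asked, in the order asked, and still so for the second after the job is handed in, with the robot touching nothing.
It also fails if it takes over 48 s, if anything falls off the work surface, if the arm or the gripper's body presses on something with over 40 N, if the wrist force passes 120 N, or if a joint passes its speed limit or range.

ROBOT

A 6-joint arm with a two-finger parallel gripper is mounted at the origin on the work surface. World frame = base frame: x ahead of the robot, y to its left, z up, the work surface at z = 0. Lengths are in m, angles in rad, forces in N, time in s.
With the tool pointing down it reaches from about 0.375 to 0.9 m from the base axis. Payload 3.1 kg.
Tool frame: the origin (TCP) lies midway between the tips of the shut fingers; the grasp point (between the pads) lies 19 mm behind it; z points along the fingers, y is the direction in which the jaws open and shut (so a half turn about z gives the same grasp; the last joint's range is limited). The gripper opens to 85 mm and grips with 20 to 120 N. Pads are 22 mm wide; open, the fingers measure 114 mm over their backs; the gripper's body (76 mm by 85 mm) begins 54 mm behind the grasp point. The pads swing forward as they close: fully open they stand 13 mm farther back than shut.
Start: joints at [1.044, 0.527, 1.433, -0, 1.181, -0.178], TCP at [0.214, 0.587, 0.207] pointing down, gripper open.
Joint ranges: [-3.08, 3.08], [-0.75, 2.2], [0.22, 2.44], [-1.43, 4.57], [0, 2.65], [-2.85, 2.85]. Speed limits (rad/s): [2.79, 2.79, 3.14, 3.14, 3.14, 3.14].

INTERFACE

Orientations are given as a unit quaternion [x, y, z, w].
In Python, from station import manip gives the robot as it stands.
- The arm moves only by the tool play_rows, never from a script. Its argument "increments" is a list of rows, each a list of 3 entries, a list of its own where there are three numbers: the shift along the tool's x, y, z in m, then the turn, a rotation vector about the tool's x, y, z in rad, then the opening, from 0 (shut) to 1 (fully open). A call has 1 to 10 rows; each row is the pose to reach, as a shift and turn from the pose commanded when the call began, along the tool's axes at that moment; what a row does not reach only later rows make up. A row lasts 1/10 s, in which the tool goes at most 50 mm and 8.59 degrees, less where a joint would pass 70% of its speed; a pose out of reach is approached as far as the arm can. A call with a gripper value outside its range is refused whole. The fingers move at their own pace and stop on an object; "force" is the grip in N (left out, the last holds). Time passes only in rows, so rows that repeat a pose let the fingers close. It gives the time, the measured TCP pose, the force and the opening at its end, in the units of the state.
- manip.sense(): the state, without advancing time (a new reading comes with each control period).
- manip.snapshot(name): name is "side" or "top"; returns (picture, depth): 480x640x3 uint8, red, green, blue; 480x640 float32, m along the optical axis (not along the pixel's ray), 0 where there is no reading.
- manip.camera_model(name): a dict with "camera_matrix" (3x3 intrinsics, pixels), "dist" ([k1, k2, p1, p2, k3] as OpenCV has them; the pictures are not rectified), "R" (3x3) and "t" (3): a world point X has camera coordinates R X + t. Camera axes: x right, y down, z forward; pixel columns grow to the right and rows downward; lengths in m; the calibration is good to about 2 mm. A picture is of the moment at which its call begins. camera_model takes no time and is no camera call.
- manip.sign_off(): hands the job in, once; it reports no verdict.
Trained networks look in the newest picture that a camera, given by its name, has taken for a name from the list of things; names that differ only in an ending like _2 or _b are one class to them, and where a whole thing is asked for, a point or a joint stands for the part that bears it (a point fixed in the world has none). Each returns a list of dicts, best first, with "p" (0 to 1); they miss things now and then, are a little off and sometimes report something else, mostly with a low value. They report only what shows in the picture. A call takes as long as a camera call. They do not tell look-alikes from the thing itself.
- manip.regions_of(camera, thing): "region" (480x640 bool, what is visible of it) and "rect" ([left, top, width, height] in pixels, round what is visible of it).
The state is a dict: "t": time; "q": joint angles; "qd": joint speeds; "tau": joint torques, N m; "tcp_pos": TCP position; "tool_rot": TCP orientation; "force": force on the tool from outside, world axes, zero at the start; "ft_torque": the same for the moment, N m; "finger_gap": opening from 0.0 (shut) to 1.0 (fully open).
Only numpy, scipy, OpenCV 4.12 (cv2) and the standard library are available. Lean on these libraries where they do the work, as an engineer would, in place of code of your own. Each camera call takes 0.05 s, during which the arm holds its last target.

## Working session

There is one attempt and no reset: what is moved stays moved. The work goes in short steps, Python scripts to look and compute and a tool call to move; the robot and the scene stay as the last step left them, time stands still between calls to the robot, and variables do not carry over. Pictures are saved under pics/ and viewed, and the job is handed in when it is done.

Besides the shell and the picture viewer there is one more tool, called after "Request:" as name(argument=value, ...), one argument or row to a line, values as JSON. play_rows: Moves the arm, as the interface text tells. Its arguments: {"type":"object","properties":{"increments":{"type":"array"},"force":{"type":"number"}},"required":["increments"]}

```bash
ls; mkdir -p pics; python3 - <<'E'
from station import manip
import cv2
print(manip.sense())
for n in("side","top"):
    p,d=manip.snapshot(n); cv2.imwrite(f"pics/{n}0.png",p[:,:,::-1])
    import numpy as np; np.save(f"{n}_d0.npy",d)
    m=manip.camera_model(n); print(n,m)
    for t in["head_center"]:
        for r in manip.regions_of(n,t): print(t,r["p"],r["rect"])
E
```

```text
pics
{'t': 0.0, 'q': array([ 1.04347837e+00,  5.28475857e-01,  1.43393446e+00,  1.34238297e-05,
        1.18142624e+00, -1.78488902e-01]), 'qd': array([ 0.00067049, -0.00132175,  0.00041602, -0.00044128, -0.0017718 ,
        0.00090153]), 'tau': array([ 6.89893932e-05, -4.42344582e+01, -1.78029585e+01, -6.74224589e-05,
        8.27897253e-03, -4.95997110e-07]), 'tcp_pos': array([0.21317961, 0.58667528, 0.20641753]), 'tool_rot': array([ 1.73533984e-01,  9.84827243e-01, -1.05066104e-03, -3.93596157e-04]), 'force': array([ 0.64568686,  0.57289547, -0.10245423]), 'ft_torque': array([-0.01417445,  0.01647633,  0.01686277]), 'finger_gap': 1.0001597888839242}
side {'camera_matrix': array([[567.75283948,   0.        , 328.42085547],
       [  0.        , 567.75283948, 245.17351654],
       [  0.        ,   0.        ,   1.        ]]), 'dist': array([0.02170409, 0.        , 0.        , 0.        , 0.        ]), 'R': array([[ 0.88725976, -0.4612561 ,  0.00359597],
       [-0.33557851, -0.6508192 , -0.68104437],
       [ 0.3164762 ,  0.60305653, -0.73223332]]), 't': array([-0.44653375,  0.30111
[... 174 characters left out ...]
9, 336.1, 58.8, 73.6]
top {'camera_matrix': array([[570.04585172,   0.        , 317.18385673],
       [  0.        , 570.04585172, 227.62824584],
       [  0.        ,   0.        ,   1.        ]]), 'dist': array([-0.08903748,  0.        ,  0.        ,  0.        ,  0.        ]), 'R': array([[-0.02266895, -0.99965568,  0.01321516],
       [-0.99151687,  0.02078824, -0.1283049 ],
       [ 0.127986  , -0.01601159, -0.99164672]]), 't': array([0.04905668, 0.53668726, 1.21356609])}
head_center 0.85 [287.6, 195.0, 53.7, 37.8]
head_center 0.85 [424.5, 167.0, 64.3, 56.3]
head_center 0.79 [422.2, 239.0, 69.6, 55.3]
head_center 0.7 [385.0, 304.2, 52.3, 57.5]
head_center 0.45 [186.4, 249.5, 42.2, 42.1]
```

View pics/side0.png

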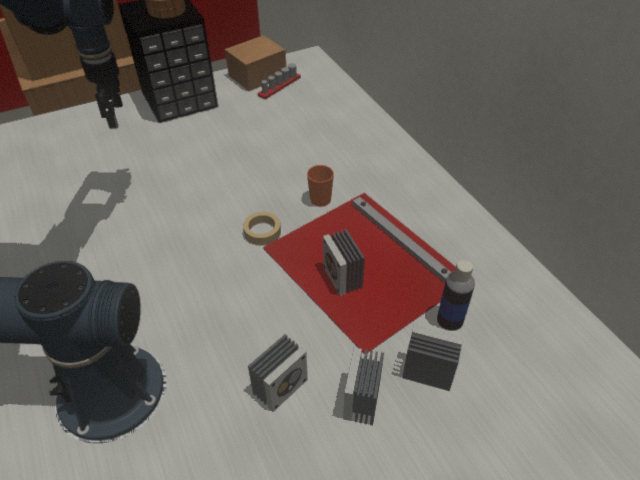

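View pics/top0.png

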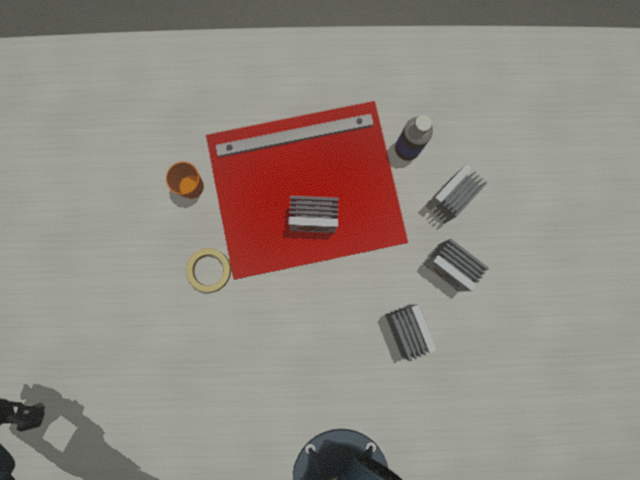

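Candidates, with top-view pixels: (314,214) on the mat, (457,195), (457,266) and (409,332) off the mat to the right. The leftmost one, (314,214) on the mat, is the target. It matches side-view (343,262).

```bash
cat > h.py <<'E'
import numpy as np, cv2
from station import manip
def cloud(n,d):
    m=manip.camera_model(n);K=m["camera_matrix"]
    u,v=np.meshgrid(np.arange(640.),np.arange(480.))
    p=cv2.undistortPoints(np.stack([u.ravel(),v.ravel()],1)[:,None],K,m["dist"])[:,0]
    c=np.concatenate([p,np.ones((len(p),1))],1)*d.reshape(-1,1)
    w=(c-m["t"])@m["R"]
    w[d.ravel()==0]=np.nan
    return w.reshape(480,640,3)
def onplane(n,uv,z):
    m=manip.camera_model(n)
    p=cv2.undistortPoints(np.array(uv,float).reshape(-1,1,2),m["camera_matrix"],m["dist"])[:,0]
    r=np.concatenate([p,np.ones((len(p),1))],1)@m["R"]; o=-m["R"].T@m["t"]
    return o+r*((z-o[2])/r[:,2])[:,None]
def proj(n,X):
    m=manip.camera_model(n)
    return cv2.projectPoints(np.array(X,float).reshape(-1,1,3),cv2.Rodrigues(m["R"])[0],m["t"],m["camera_matrix"],m["dist"])[0][:,0]
E
python3 - <<'E'
from h import *
p=cv2.imread("pics/top0.png"); d=np.load("top_d0.npy")
w=cloud("top",d); hsv=cv2.cvtColor(p,cv2.COLOR_BGR2HSV)
red=((hsv[...,1]>150)&((hsv[...,0]<8)|(hsv[...,0]>172))&(hsv[...,2]>60))
red=red&(np.arange(640)[None]>203)&(np.arange(480)[:,None]<300)
c=max(cv2.findContours(red.astype('uint8'),0,1)[0],key=cv2.contourArea)
q=cv2.boxPoints(cv2.minAreaRect(c)); a=cv2.approxPolyDP(cv2.convexHull(c),8,True)[:,0]
X=onplane("top",a,.004); print("mat",a.tolist(),X.round(4).tolist())
r=cv2.minAreaRect(onplane("top",c[:,0],.004)[:,:2].astype('f4')); print(r)
print("mat z",np.nanmedian(w[red][:,2]))
S=w[150:200 ,:][...,:]
# bar
bm=(w[...,2]>.014)&(w[...,2]<.032)&(np.arange(480)[:,None]<162)&(np.arange(480)[:,None]>105)&(np.arange(640)[None]>210)&(np.arange(640)[None]<380)
print("bar n",bm.sum(),cv2.minAreaRect(w[bm][:,:2].astype('f4')),np.median(w[bm][:,2]))
# head top
sub=np.zeros((480,640),bool);sub[185:245,275:350]=1
hm=sub&(w[...,2]>.1); print("head",hm.sum(),np.median(w[hm][:,2]),cv2.minAreaRect(w[hm][:,:2].astype('f4')))
# side
ds=np.load("side_d0.npy");ws=cloud("side",ds)
s2=np.zeros((480,640),bool);s2[225:300,310:375]=1
hs=s2&(ws[...,2]>.02)
print("side top",np.nanmax(ws[hs][:,2]),cv2.minAreaRect(ws[s2&(ws[...,2]>.108)][:,:2].astype('f4')))
cv2.imwrite("pics/crop0.png",cv2.resize(p[90:290,180:440],None,fx=3,fy=3,interpolation=2))
E
```

```text
mat [[374, 102], [406, 242], [234, 278], [207, 135]] [[0.8331, -0.1019, 0.004], [0.5048, -0.1618, 0.004], [0.4327, 0.2239, 0.004], [0.7614, 0.2852, 0.004]]
((0.6328840851783752, 0.061968401074409485), (0.33661481738090515, 0.39778223633766174), 10.62134838104248)
mat z 0.004855163387375401
bar n 1807 ((0.7542988657951355, 0.08482393622398376), (0.028493262827396393, 0.3586829602718353), 10.416536331176758) 0.022547036519697448
head 1278 0.11329997470733072 ((0.5626923441886902, 0.045183323323726654), (0.09991263598203659, 0.061147540807724), 86.20771026611328)
side top 0.12006545977305272 ((0.5648037791252136, 0.04547175019979477), (0.10541275143623352, 0.06226620450615883), 85.84666442871094)
```

View pics/crop0.png

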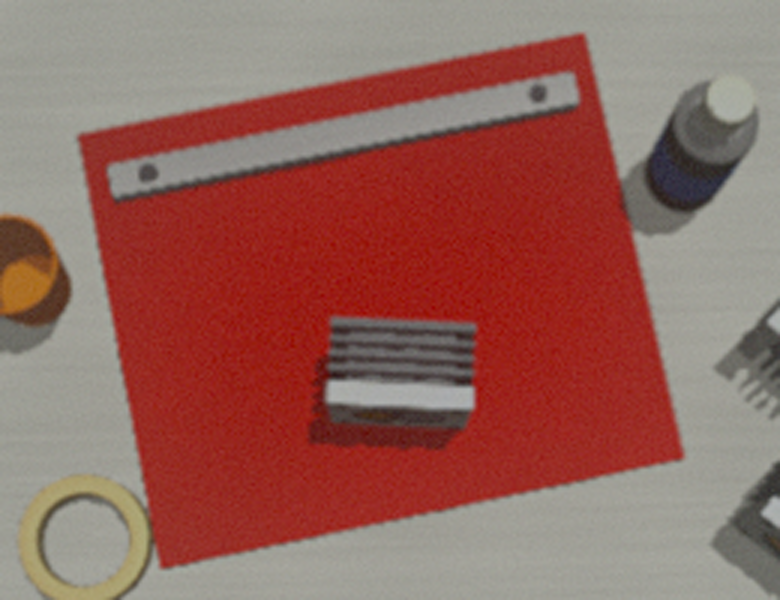

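```bash
cat >> h.py <<'E'
from scipy.spatial.transform import Rotation as Ro
def inc(pos,yaw_y_deg,s=None):
    "tool down, tool y axis at world heading yaw_y_deg"
    s=s or manip.sense(); R=Ro.from_quat(s["tool_rot"])
    a=np.radians(yaw_y_deg); y=np.array([np.cos(a),np.sin(a),0]); z=np.array([0,0,-1.]); x=np.cross(y,z)
    T=Ro.from_matrix(np.stack([x,y,z],1))
    return (R.inv().apply(np.array(pos)-s["tcp_pos"])).round(4).tolist(), (R.inv()*T).as_rotvec().round(4).tolist()
E
python3 -c "
from h import *
print(inc([.485,.0505,.2],86.2))"
```

```text
([-0.4387, -0.4113, 0.0072], [-0.0013, -0.0005, -0.2825])
```

Request:
play_rows(
  increments=[
    [[-0.036,-0.034,0.0],[0,0,-0.03],0.6],
    [[-0.07,-0.066,0.0],[0,0,-0.06],0.6],
    [[-0.105,-0.098,0.0],[0,0,-0.09],0.6],
    [[-0.14,-0.131,0.0],[0,0,-0.12],0.6],
    [[-0.175,-0.164,0.0],[0,0,-0.15],0.6],
    [[-0.21,-0.197,0.0],[0,0,-0.18],0.6],
    [[-0.245,-0.23,0.0],[0,0,-0.21],0.6],
    [[-0.28,-0.263,0.0],[0,0,-0.24],0.6],
    [[-0.315,-0.295,0.0],[0,0,-0.26],0.6],
    [[-0.35,-0.328,0.0],[0,0,-0.28],0.6],
  ],
)

```text
t: 1.2
tcp_pos: [0.431, 0.1577, 0.2075]
tool_rot: [0.034, 0.999, 0.0, 0.0]
force: [0.5, -0.3, 0.3]
finger_gap: 0.599
```

```bash
python3 -c "
from h import *
print(manip.sense()['tcp_pos'],inc([.485,.0505,.15],86.2))"
```

```text
[0.43101865 0.15771039 0.20754073] ([-0.0611, -0.1033, 0.0575], [0.0002, 0.0004, -0.0017])
```

Request:
play_rows(
  increments=[
    [[-0.02,-0.035,0],[0,0,0],0.6],
    [[-0.04,-0.07,0.0],[0,0,0],0.6],
    [[-0.06,-0.103,0.02],[0,0,0],0.6],
    [[-0.061,-0.103,0.06],[0,0,0],0.6],
    [[-0.061,-0.103,0.1],[0,0,0],0.6],
    [[-0.061,-0.103,0.118],[0,0,0],0.6],
    [[-0.061,-0.103,0.118],[0,0,0],0.6],
    [[-0.061,-0.103,0.118],[0,0,0],0.6],
  ],
)

```text
t: 2.0
tcp_pos: [0.4844, 0.0525, 0.0895]
tool_rot: [0.034, 0.999, 0.0, -0.0]
force: [0.2, -1.2, -0.3]
finger_gap: 0.599
```

```bash
python3 - <<'E'
from h import *
print(manip.sense()['tcp_pos'])
for n in("side","top"):
    p,d=manip.snapshot(n); c=p[180:340,250:450] if n=="side" else p[120:300,230:400]
    cv2.imwrite(f"pics/{n}1.png",cv2.resize(c[:,:,::-1],None,fx=3.3,fy=3.3,interpolation=2))
    if n=="top":
        w=cloud(n,d); sub=np.zeros((480,640),bool);sub[185:225,275:350]=1
        hm=sub&(w[...,2]>.1)&(w[...,2]<.125)&(w[...,0]>.515); print(cv2.minAreaRect(w[hm][:,:2].astype('f4')))
E
```

```text
[0.48441628 0.05253344 0.08952847]
((0.5817023515701294, 0.04381240904331207), (0.10044253617525101, 0.024109728634357452), 84.62843322753906)
```

View pics/side1.png

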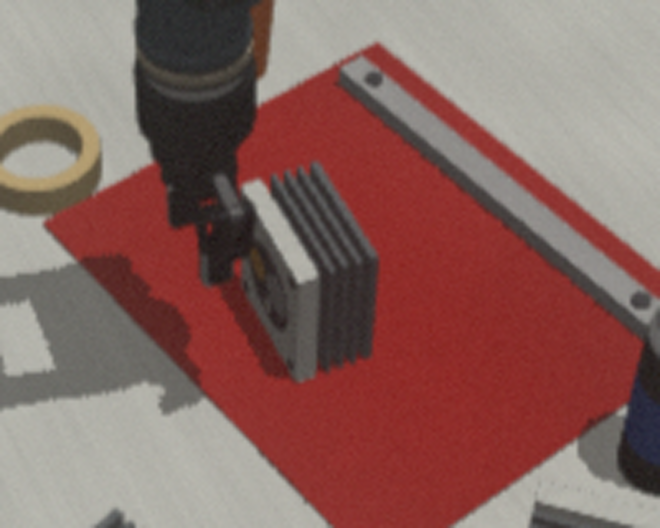

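View pics/top1.png

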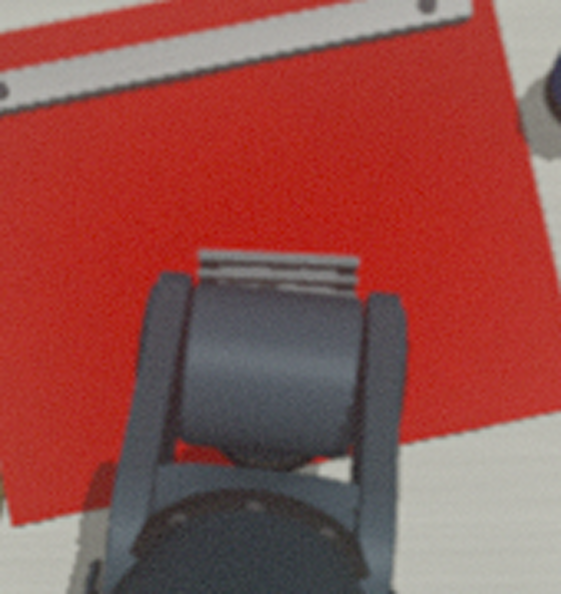

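The head is still standing. The fingers are behind the upper part of the valve face, with the tool in the side crop at about (215,250) and clear of the head. I'll start the tipping push.

Request:
play_rows(
  increments=[
    [[-0.015,-0.001,0],[0,0,0],0.6],
    [[-0.028,-0.002,0],[0,0,0],0.6],
    [[-0.036,-0.002,0],[0,0,0],0.6],
    [[-0.042,-0.002,0],[0,0,0],0.6],
    [[-0.048,-0.002,-0.001],[0,0,0],0.6],
    [[-0.054,-0.002,-0.002],[0,0,0],0.6],
    [[-0.06,-0.002,-0.003],[0,0,0],0.6],
    [[-0.066,-0.002,-0.004],[0,0,0],0.6],
  ],
)

```text
t: 2.9
tcp_pos: [0.5501, 0.046, 0.0935]
tool_rot: [0.034, 0.999, 0.0, -0.0]
force: [-0.2, -0.3, 0.2]
finger_gap: 0.604
```

```bash
python3 - <<'E'
from h import *
s=manip.sense();print(s['tcp_pos'],s["force"])
for n in("side",):
    p,d=manip.snapshot(n); c=p[180:340,250:450]
    cv2.imwrite(f"pics/{n}2.png",cv2.resize(c[:,:,::-1],None,fx=3.3,fy=3.3,interpolation=2))
E
```

```text
[0.55013993 0.04602636 0.09348484] [-0.18846507 -0.30127806  0.17943686]
```

View pics/side2.png

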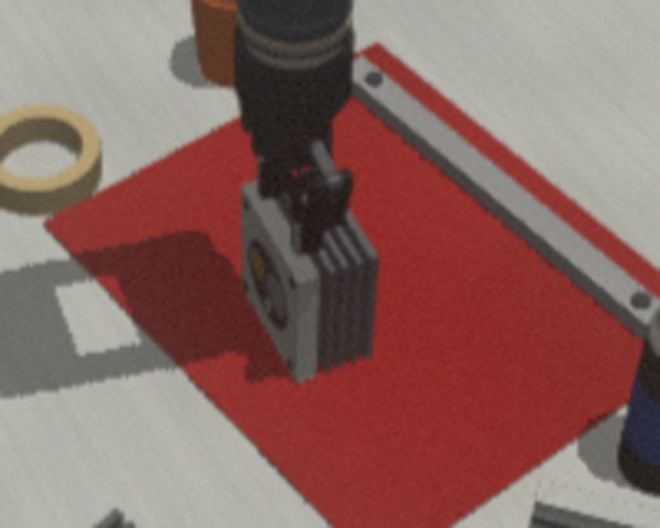

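The picture shows a finger at crop (310,240) lying over the head, with no force, and the head still upright at (290,290). I need to find out where the fingertips really are.

```bash
python3 - <<'E'
from h import *
p,d=manip.snapshot("side"); w=cloud("side",d)
for u,v in[(309,235),(311,245),(340,239),(342,256),(343,250),(352,238),(350,225),(345,230),(345,240),(336,290),(342,292),(326,245),(360,258),(340,266)]:
    print((u,v),((u-250)*3.3,(v-180)*3.3),w[v,u].round(3),p[v,u])
print(proj("side",[[.55,.046,.0935],[.5335,.046,.114],[.5335,-.004,.114],[.5335,-.004,.004]]))
cv2.imwrite("pics/side2b.png",cv2.resize(p[200:300,300:400,::-1],None,fx=6,fy=6,interpolation=2))
p,d=manip.snapshot("top"); cv2.imwrite("pics/top2.png",p[:,:,::-1])
E
```

```text
(309, 235) (194.7, 181.5) [0.556 0.211 0.005] [147  54  49]
(311, 245) (201.29999999999998, 214.5) [0.545 0.177 0.005] [145  47  44]
(340, 239) (297.0, 194.7) [0.538 0.015 0.183] [37 30 29]
(342, 256) (303.59999999999997, 250.79999999999998) [0.542 0.01  0.131] [62 55 54]
(343, 250) (306.9, 231.0) [0.543 0.008 0.152] [33 22 22]
(352, 238) (336.59999999999997, 191.39999999999998) [ 0.547 -0.021  0.214] [48 41 40]
(350, 225) (330.0, 148.5) [0.555 0.004 0.226] [65 45 46]
(345, 230) (313.5, 165.0) [0.594 0.092 0.114] [56 49 52]
(345, 240) (313.5, 198.0) [ 0.536 -0.011  0.205] [39 31 31]
(336, 290) (283.8, 363.0) [0.533 0.018 0.007] [86 53 50]
(342, 292) (303.59999999999997, 369.59999999999997) [ 0.538 -0.003  0.019] [92 88 85]
(326, 245) (250.79999999999998, 214.5) [0.536 0.075 0.107] [79 74 69]
(360, 258) (363.0, 257.4) [0.585 0.004 0.107] [52 42 43]
(340, 266) (297.0, 283.8) [0.533 0.002 0.11 ] [76 72 67]
[[337.36317031 255.13874623]
 [331.07431628 251.57690961]
 [341.56276682 266.43975921]
 [340.60463647 296.98783587]]
```

View pics/side2b.png

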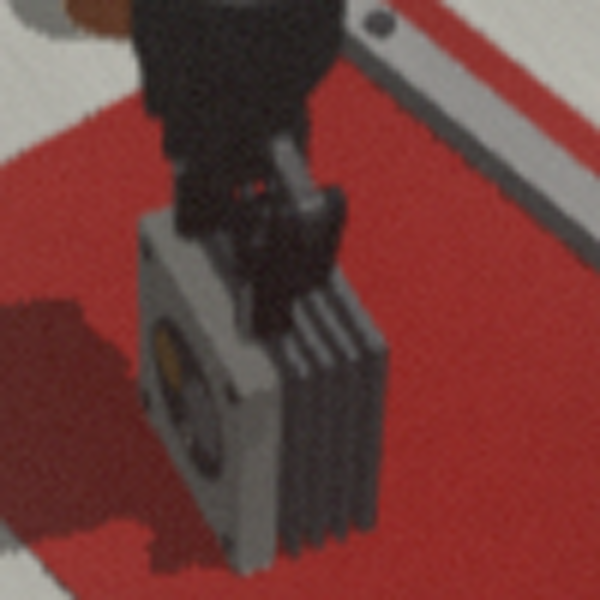

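View pics/top2.png

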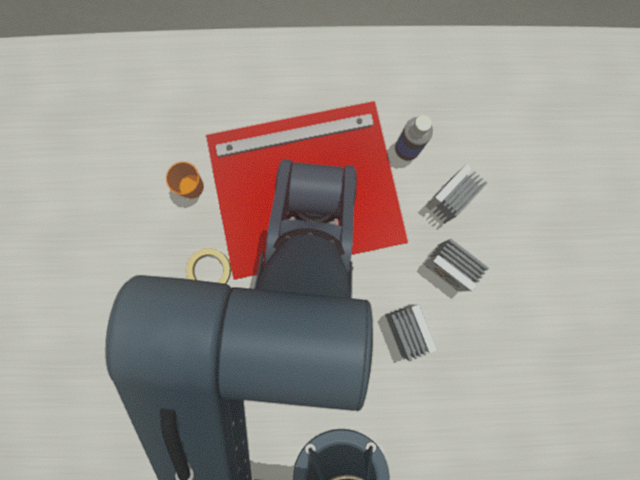

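```bash
python3 - <<'E'
from h import *
s=manip.sense();print(s)
p,d=manip.snapshot("side"); w=cloud("side",d)
for v in range(236,262,1):
    print(v,[tuple((w[v,u]*1000).astype(int)) for u in range(338,354,2)])
E
```

```text
{'t': 3.05, 'q': array([-1.19091424e-01,  5.91938496e-01,  1.71763210e+00,  4.44671670e-06,
        8.31699622e-01, -1.62103453e+00]), 'qd': array([-0.00103385, -0.00117815,  0.0198396 ,  0.00181578,  0.00262998,
       -0.00051269]), 'tau': array([-5.19473478e-02, -4.11717153e+01, -1.22251967e+01, -2.38283718e-05,
       -4.38835239e-02,  6.87966422e-04]), 'tcp_pos': array([0.55029549, 0.04594582, 0.09344073]), 'tool_rot': array([ 3.44213047e-02,  9.99407398e-01, -1.19956130e-05,  1.60779628e-04]), 'force': array([-0.53666782,  0.0782153 , -0.77744568]), 'ft_torque': array([ 0.00484988,  0.03612652, -0.04087198]), 'finger_gap': 0.6020554511647992}
236 [(np.int64(535), np.int64(18), np.int64(189)), (np.int64(539), np.int64(16), np.int64(189)), (np.int64(543), np.int64(16), np.int64(187)), (np.int64(535), np.int64(-7), np.int64(213)), (np.int64(535), np.int64(-15), np.int64(221)), (np.int64(537), np.int64(-19), np.int64(223)), (np.int64(543), np.int64(-17), np.int64(219)), (np.int64(545), np.int64(-21), np.int64(221))]
237 [(np.int64(534), np.int64(16), np.int64(188)), (np.int64(537),
[... 8683 characters left out ...]
(np.int64(542), np.int64(10), np.int64(116)), (np.int64(548), np.int64(12), np.int64(111)), (np.int64(555), np.int64(15), np.int64(104)), (np.int64(556), np.int64(7), np.int64(111)), (np.int64(559), np.int64(3), np.int64(114)), (np.int64(566), np.int64(6), np.int64(107))]
261 [(np.int64(534), np.int64(13), np.int64(114)), (np.int64(537), np.int64(10), np.int64(116)), (np.int64(540), np.int64(7), np.int64(117)), (np.int64(545), np.int64(7), np.int64(114)), (np.int64(555), np.int64(14), np.int64(101)), (np.int64(555), np.int64(6), np.int64(110)), (np.int64(557), np.int64(0), np.int64(115)), (np.int64(566), np.int64(6), np.int64(104))]<stdin>:5: RuntimeWarning: invalid value encountered in cast
```

The depth data put the real fingertips at z ≈ 0.125 when the TCP reads 0.0935. At this opening the tips stand about 30 mm behind the reported TCP. The head hasn't been touched. I'll back off, lower by about 32 mm and check.

Request:
play_rows(
  increments=[
    [[0.03,0,0],[0,0,0],0.6],
    [[0.06,0,0],[0,0,0],0.6],
    [[0.07,0,0],[0,0,0],0.6],
    [[0.07,0,0],[0,0,0],0.6],
    [[0.07,0,0.02],[0,0,0],0.6],
    [[0.07,0,0.034],[0,0,0],0.6],
    [[0.07,0,0.034],[0,0,0],0.6],
    [[0.07,0,0.034],[0,0,0],0.6],
  ],
)

```text
t: 3.9
tcp_pos: [0.4816, 0.0506, 0.0594]
tool_rot: [0.034, 0.999, -0.0, 0.001]
force: [0.6, 0.4, 0.1]
finger_gap: 0.601
```

```bash
python3 - <<'E'
from h import *
s=manip.sense();print(s['tcp_pos'],s["force"])
p,d=manip.snapshot("side");w=cloud("side",d)
cv2.imwrite("pics/side3.png",cv2.resize(p[200:320,280:400,::-1],None,fx=5,fy=5,interpolation=2))
m=(w[...,0]>.46)&(w[...,0]<.508)&(w[...,1]>-.01)&(w[...,1]<.1)&(w[...,2]>.04)
print(m.sum(),np.percentile(w[m][:,2],[0,1,2,5]).round(3))
v,u=np.where(m);z=w[m][:,2];o=np.argsort(z)[:12];print([(u[i],v[i],w[v[i],u[i]].round(3).tolist()) for i in o])
E
```

```text
[0.48161591 0.05057484 0.05944279] [0.64320413 0.38132169 0.06667287]
2562 [0.085 0.096 0.102 0.127]
[(np.int64(303), np.int64(259), [0.478, 0.078, 0.085]), (np.int64(306), np.int64(258), [0.485, 0.078, 0.085]), (np.int64(306), np.int64(257), [0.486, 0.08, 0.086]), (np.int64(305), np.int64(258), [0.483, 0.078, 0.087]), (np.int64(312), np.int64(276), [0.472, 0.02, 0.089]), (np.int64(304), np.int64(258), [0.479, 0.077, 0.089]), (np.int64(303), np.int64(258), [0.477, 0.077, 0.09]), (np.int64(301), np.int64(258), [0.473, 0.079, 0.09]), (np.int64(311), np.int64(276), [0.47, 0.02, 0.09]), (np.int64(302), np.int64(259), [0.474, 0.075, 0.091]), (np.int64(304), np.int64(257), [0.48, 0.078, 0.091]), (np.int64(312), np.int64(275), [0.472, 0.021, 0.092])]
```

View pics/side3.png

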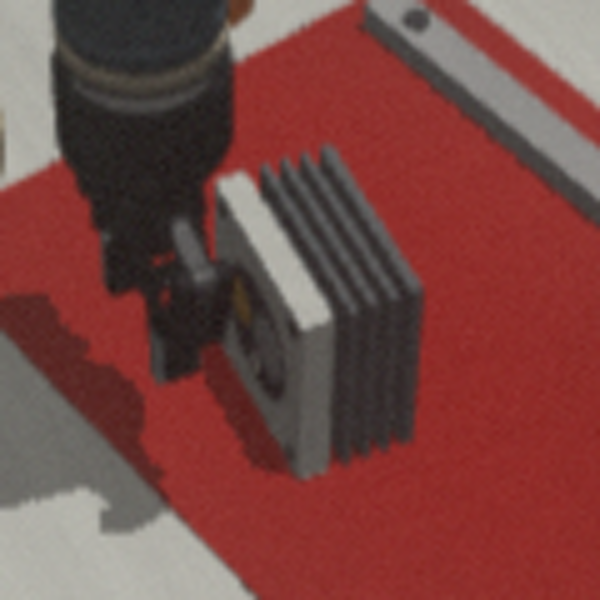

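The tips are now at z ≈ 0.088, about 26 mm below the head's top, and 40 mm clear of the valve face. The gripper is at crop (170,350) and the head at (310,320). Pushing now.

Request:
play_rows(
  increments=[
    [[-0.015,0,-0.002],[0,0,0],0.6],
    [[-0.028,0,-0.004],[0,0,0],0.6],
    [[-0.036,0,-0.005],[0,0,0],0.6],
    [[-0.042,0,-0.005],[0,0,0],0.6],
    [[-0.048,0,-0.005],[0,0,0],0.6],
    [[-0.054,0,-0.006],[0,0,0],0.6],
    [[-0.06,0,-0.007],[0,0,0],0.6],
    [[-0.066,0,-0.008],[0,0,0],0.6],
  ],
)

```text
t: 4.75
tcp_pos: [0.5462, 0.0463, 0.0675]
tool_rot: [0.034, 0.999, 0.0, -0.0]
force: [-2.1, 0.8, 0.4]
finger_gap: 0.599
```

```bash
cat > look.py <<'E'
import sys
from h import *
k=sys.argv[1]
s=manip.sense();print(s['t'],s['tcp_pos'],s["force"])
p,d=manip.snapshot("side");w=cloud("side",d)
cv2.imwrite(f"pics/side{k}.png",cv2.resize(p[180:320,280:440,::-1],None,fx=4,fy=4,interpolation=2))
E
python3 look.py 4
```

```text
4.75 [0.54616739 0.0462964  0.06747755] [-2.06235778  0.79034448  0.41258642]
```

View pics/side4.png

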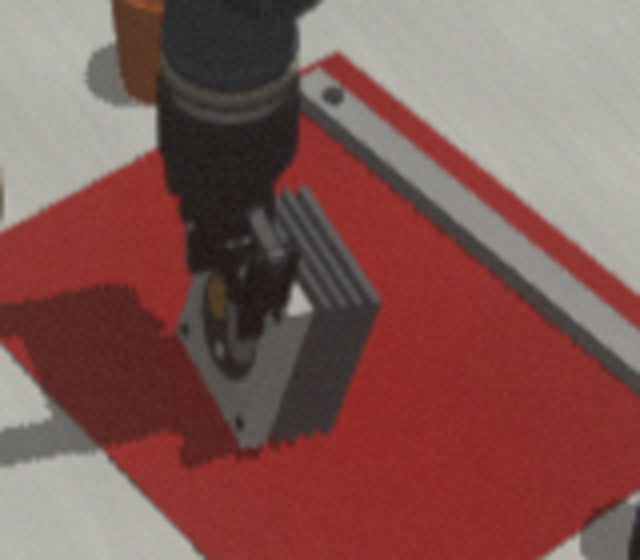

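The head is tilting on its bar-side lower edge. Its face, at crop (220,330), leans roughly 15–20°, and the force is only about 2 N. I'll continue.

Request:
play_rows(
  increments=[
    [[-0.006,0,-0.001],[0,0,0],0.6],
    [[-0.012,0,-0.003],[0,0,0],0.6],
    [[-0.018,0,-0.005],[0,0,0],0.6],
    [[-0.024,0,-0.007],[0,0,0],0.6],
    [[-0.03,0,-0.008],[0,0,0],0.6],
    [[-0.036,0,-0.009],[0,0,0],0.6],
    [[-0.042,0,-0.01],[0,0,0],0.6],
  ],
)

```text
t: 5.5
tcp_pos: [0.5884, 0.0433, 0.0775]
tool_rot: [0.034, 0.999, -0.0, 0.0]
force: [-0.4, -0.1, -0.8]
finger_gap: 0.601
```

```bash
python3 look.py 5
```

```text
5.5 [0.58843578 0.04333072 0.07751616] [-0.44152288 -0.06282408 -0.8176458 ]
```

View pics/side5.png

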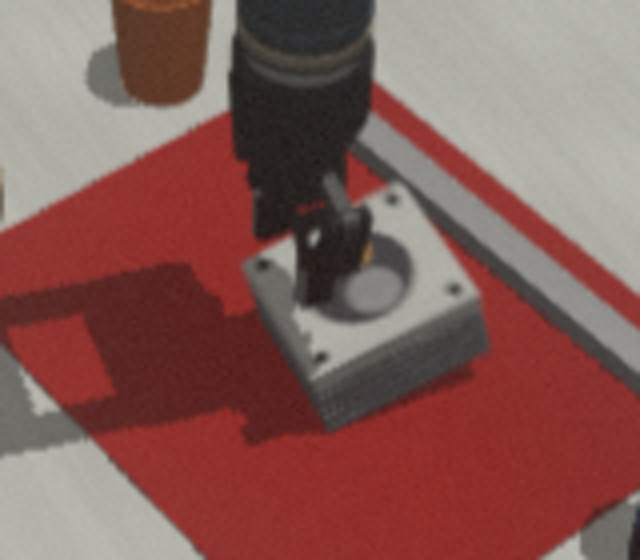

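The head lies on its fins with the valve face up, at crop (370,270), just short of the bar. I'll back off at this height and measure.

Request:
play_rows(
  increments=[
    [[0.02,0,-0.02],[0,0,0],0.6],
    [[0.05,0,-0.02],[0,0,0],0.6],
    [[0.09,0,-0.02],[0,0,0],0.6],
    [[0.12,0,-0.02],[0,0,0.0],0.6],
    [[0.12,0,-0.02],[0,0,0],0.6],
    [[0.12,0,-0.02],[0,0,0],0.6],
  ],
)

```text
t: 6.15
tcp_pos: [0.4684, 0.0516, 0.0977]
tool_rot: [0.034, 0.999, -0.0, 0.001]
force: [0.5, -0.2, 0.8]
finger_gap: 0.597
```

```bash
cat > meas.py <<'E'
import sys
from h import *
k=sys.argv[1]
s=manip.sense();print(s['t'],s['tcp_pos'],s["force"])
B=np.array([.7415,.0822]); a=np.radians(10.5); n=np.array([np.cos(a),np.sin(a)]); t=np.array([-n[1],n[0]])
for c in("top","side"):
    p,d=manip.snapshot(c);w=cloud(c,d)
    cv2.imwrite(f"pics/m{c}{k}.png",cv2.resize((p[100:300,200:400] if c=="top" else p[180:320,280:440])[:,:,::-1],None,fx=3.5,fy=3.5,interpolation=2))
    hm=(w[...,2]>.052)&(w[...,2]<.078)&(w[...,0]>.55)&(w[...,0]<.78)&(w[...,1]>-.06)&(w[...,1]<.14)
    hm=cv2.morphologyEx(hm.astype('uint8'),cv2.MORPH_OPEN,np.ones((3,3),'uint8'))>0
    q=w[hm]; r=cv2.minAreaRect(q[:,:2].astype('f4')); print(c,hm.sum(),"z",np.median(q[:,2]).round(4),r)
    bx=cv2.boxPoints(r); print("corners dist to bar, along:",[((b-B)@n).round(4).tolist() for b in bx],[((b-B)@t).round(4).tolist() for b in bx])
    bm=(w[...,2]>.015)&(w[...,2]<.032); e=(w[...,:2]-B)@n; f=(w[...,:2]-B)@t
    bm&=(abs(e)<.05)&(abs(f)<.17); print("bar near-edge e pct",np.percentile(e[bm],[2,5,95,98]).round(4))
E
python3 meas.py 0
```

```text
6.15 [0.46842119 0.05161434 0.09772151] [ 0.49967459 -0.23515655  0.79009364]
top 2326 z 0.0649 ((0.6518142819404602, 0.03911028057336807), (0.100092314183712, 0.11233426630496979), 86.40966033935547)
corners dist to bar, along: [-0.1627, -0.0537, -0.0294, -0.1383] [-0.0609, -0.0882, 0.0088, 0.0362]
bar near-edge e pct [-0.      0.0006  0.024   0.0253]
side 1594 z 0.0641 ((0.6529719233512878, 0.04068728908896446), (0.10547864437103271, 0.11367594450712204), 85.3486328125)
corners dist to bar, along: [-0.1633, -0.0535, -0.026, -0.1357] [-0.0607, -0.0904, 0.0114, 0.0411]
bar near-edge e pct [0.0006 0.0013 0.0258 0.0274]
```

View pics/mtop0.png

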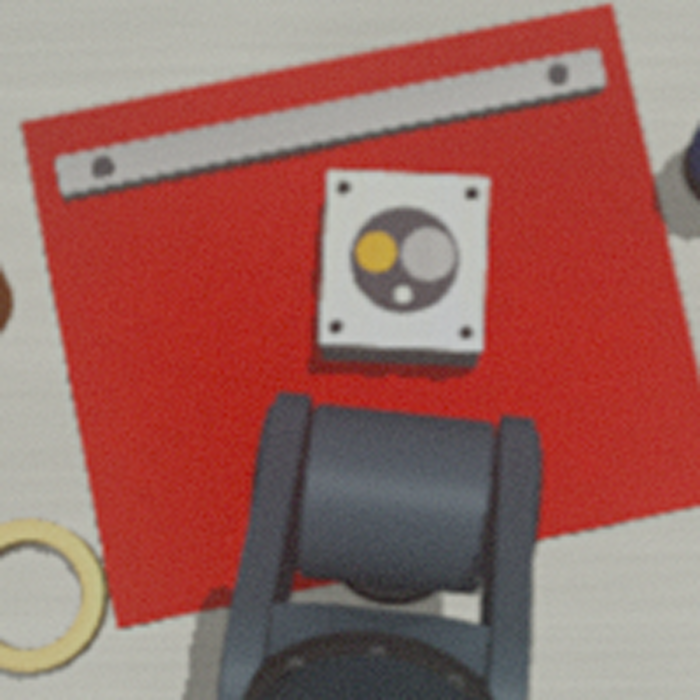

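The picture shows the valve plate up, with the head at crop (405,260). The far edge is 29–54 mm from the bar and the head is turned 14° relative to it. Next I'll lower the two fingers behind the near side, with the finger line parallel to the bar.

```bash
python3 -c "
from h import *
print(inc([.548,.029,.03],100.5))"
```

```text
([-0.0789, -0.0169, 0.068], [-0.0006, 0.003, -0.2522])
```

Request:
play_rows(
  increments=[
    [[-0.02,-0.005,0.0],[0,0,-0.06],0.6],
    [[-0.05,-0.01,0.01],[0,0,-0.12],0.6],
    [[-0.079,-0.017,0.03],[0,0,-0.18],0.6],
    [[-0.079,-0.017,0.05],[0,0,-0.252],0.6],
    [[-0.079,-0.017,0.068],[0,0,-0.252],0.6],
    [[-0.079,-0.017,0.08],[0,0,-0.252],0.6],
    [[-0.079,-0.017,0.086],[0,0,-0.252],0.6],
    [[-0.079,-0.017,0.086],[0,0,-0.252],0.6],
    [[-0.079,-0.017,0.086],[0,0,-0.252],0.6],
  ],
)

```text
t: 7.15
tcp_pos: [0.5463, 0.0292, 0.0118]
tool_rot: [-0.092, 0.996, -0.0, 0.001]
force: [-0.1, 0.1, -0.9]
finger_gap: 0.597
```

```bash
cat > tip.py <<'E'
from h import *
s=manip.sense();x,y,_=s["tcp_pos"]
p,d=manip.snapshot("side");w=cloud("side",d)
m=(abs(w[...,0]-x)<.03)&(abs(w[...,1]-y)<.06)&(w[...,2]>.014)
m=cv2.morphologyEx(m.astype('uint8'),cv2.MORPH_OPEN,np.ones((3,3),'uint8'))>0
print(m.sum(),np.percentile(w[m][:,2],[0,1,2,5]).round(3))
E
python3 look.py 6; python3 tip.py
```

```text
7.15 [0.54632466 0.02922885 0.01184721] [-0.05017169  0.14479618 -0.93404881]
2757 [0.037 0.049 0.054 0.072]
```

View pics/side6.png

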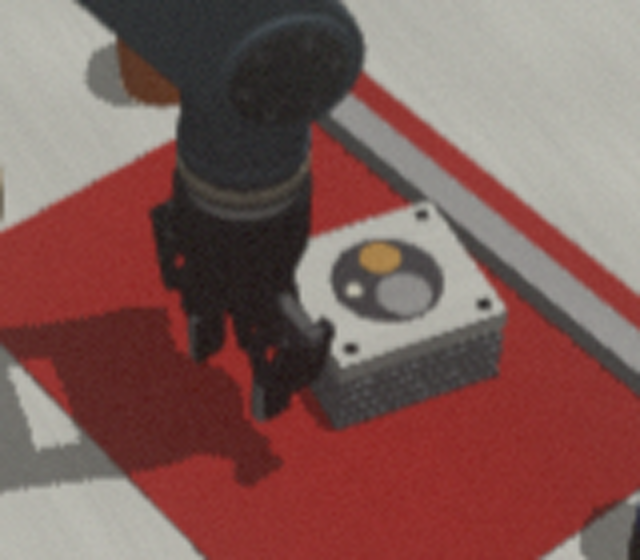

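Request:
play_rows(
  increments=[
    [[-0.005,0,0.008],[0,0,0],0.6],
    [[-0.013,0,0.008],[0,0,0],0.6],
    [[-0.019,0,0.008],[0,0,0],0.6],
    [[-0.025,0,0.008],[0,0,0],0.6],
    [[-0.031,0,0.008],[0,0,0],0.6],
    [[-0.037,0,0.008],[0,0,0],0.6],
    [[-0.043,0,0.008],[0,0,0],0.6],
    [[-0.049,0,0.008],[0,0,0],0.6],
    [[-0.055,0,0.008],[0,0,0],0.6],
    [[-0.061,0,0.008],[0,0,0],0.6],
  ],
)

```text
t: 8.25
tcp_pos: [0.6058, 0.0404, 0.0032]
tool_rot: [-0.091, 0.996, 0.0, -0.0]
force: [-3.1, -1.4, -0.7]
finger_gap: 0.593
```

```bash
python3 meas.py 1
```

```text
8.25 [0.60582145 0.04037901 0.00323057] [-3.09397945 -1.38355685 -0.69822528]
top 151 z 0.0647 ((0.7212969064712524, 0.031572677195072174), (0.016947023570537567, 0.057261623442173004), 2.053046703338623)
corners dist to bar, along: [-0.0333, -0.0417, -0.0249, -0.0165] [-0.0165, -0.0732, -0.0757, -0.019]
bar near-edge e pct [-0.      0.0007  0.024   0.025 ]
side 983 z 0.0641 ((0.6642919778823853, 0.04520130157470703), (0.140620619058609, 0.10213597863912582), 8.929791450500488)
corners dist to bar, along: [-0.1515, -0.1543, -0.0138, -0.011] [0.0307, -0.0714, -0.0753, 0.0268]
bar near-edge e pct [-0.0402 -0.0266  0.0265  0.0277]
```

View pics/mside1.png

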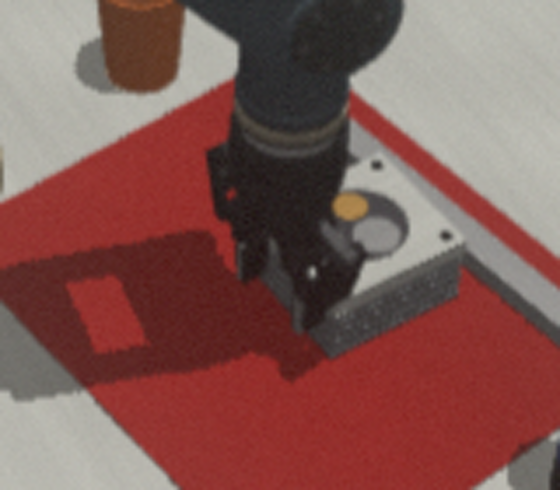

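The head has nearly squared up, and its far edge at crop (440,220) is about 12–15 mm from the bar. I'll continue gently, watching the force.

Request:
play_rows(
  increments=[
    [[-0.004,0,0],[0,0,0],0.6],
    [[-0.008,0,0],[0,0,0],0.6],
    [[-0.012,0,0],[0,0,0],0.6],
    [[-0.014,0,0],[0,0,0],0.6],
  ],
)

```text
t: 8.75
tcp_pos: [0.62, 0.0429, 0.0034]
tool_rot: [-0.091, 0.996, -0.0, 0.0]
force: [-3.0, -2.0, -0.3]
finger_gap: 0.596
```

Request:
play_rows(
  increments=[
    [[-0.002,0,0],[0,0,0],0.6],
    [[-0.003,0,0],[0,0,0],0.6],
  ],
)

```text
t: 8.95
tcp_pos: [0.6226, 0.0434, 0.0034]
tool_rot: [-0.092, 0.996, -0.0, 0.0]
force: [-2.4, -2.1, 0.8]
finger_gap: 0.599
```

```bash
python3 meas.py 2
```

```text
8.95 [0.62255855 0.04344405 0.00342009] [-2.44824965 -2.0651099   0.78170232]
top 45 z 0.0652 ((0.7416790127754211, 0.024797730147838593), (0.010634575970470905, 0.02205043099820614), 0.06194346025586128)
corners dist to bar, along: [-0.0135, -0.0175, -0.0071, -0.0031] [-0.0447, -0.0664, -0.0683, -0.0466]
bar near-edge e pct [0.0002 0.0009 0.0243 0.0253]
side 881 z 0.0641 ((0.6751242876052856, 0.054630864411592484), (0.13612817227840424, 0.10329616814851761), 9.539145469665527)
corners dist to bar, along: [-0.1375, -0.1392, -0.0031, -0.0014] [0.0378, -0.0655, -0.0678, 0.0355]
bar near-edge e pct [-0.0427 -0.0303  0.0259  0.027 ]
```

View pics/mside2.png

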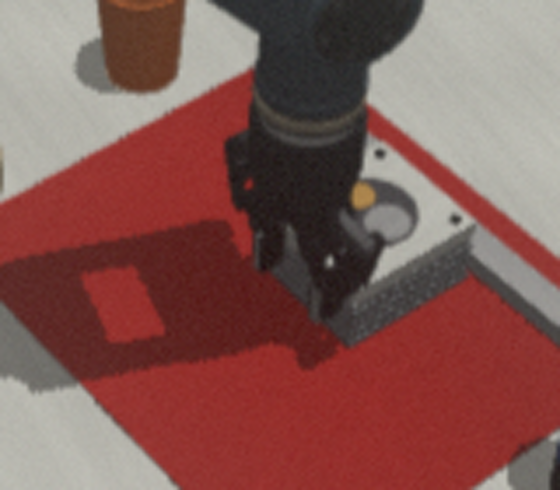

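View pics/mtop2.png

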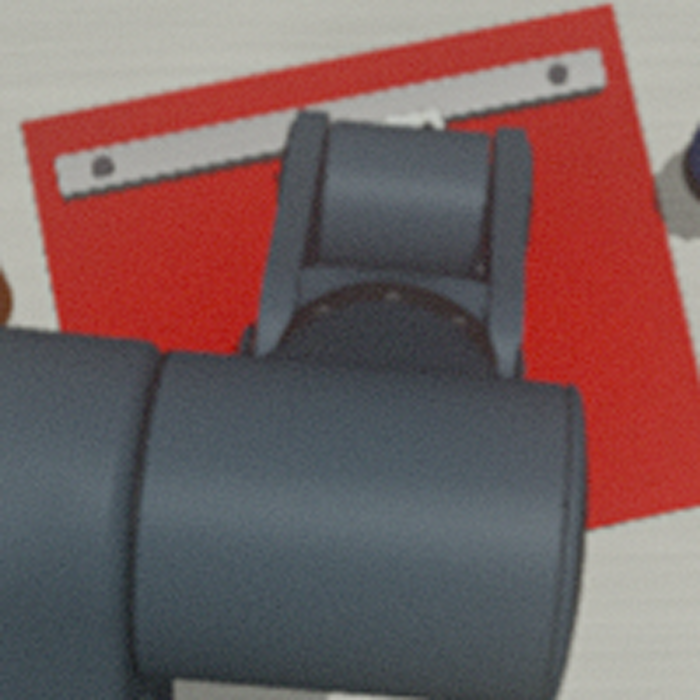

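It's almost there, with about 2–4 mm left. I'll creep until the force rises.

Request:
play_rows(
  increments=[
    [[-0.002,0,0],[0,0,0],0.6],
    [[-0.003,0,0],[0,0,0],0.6],
    [[-0.003,0,0],[0,0,0],0.6],
  ],
)

```text
t: 9.35
tcp_pos: [0.6257, 0.044, 0.0034]
tool_rot: [-0.091, 0.996, -0.0, 0.0]
force: [-2.0, -2.1, -0.6]
finger_gap: 0.604
```

Request:
play_rows(
  increments=[
    [[-0.001,0,0],[0,0,0],0.6],
    [[-0.002,0,0],[0,0,0],0.6],
    [[-0.002,0,0],[0,0,0],0.6],
  ],
)

```text
t: 9.65
tcp_pos: [0.6273, 0.0445, 0.0034]
tool_rot: [-0.092, 0.996, 0.0, -0.0]
force: [-2.7, -0.5, 0.2]
finger_gap: 0.604
```

Request:
play_rows(
  increments=[
    [[-0.001,0,0],[0,0,0],0.6],
    [[-0.002,0,0],[0,0,0],0.6],
    [[-0.002,0,0],[0,0,0],0.6],
  ],
)

```text
t: 9.95
tcp_pos: [0.628, 0.0447, 0.0033]
tool_rot: [-0.092, 0.996, 0.0, -0.001]
force: [-5.3, -2.0, 2.3]
finger_gap: 0.601
```

```bash
python3 meas.py 3|grep -A2 side
```

```text
side 865 z 0.0641 ((0.6809613108634949, 0.05279606580734253), (0.1393609493970871, 0.1016848236322403), 14.091391563415527)
corners dist to bar, along: [-0.1376, -0.1312, 0.0078, 0.0015] [0.0285, -0.073, -0.0643, 0.0372]
bar near-edge e pct [-0.0422 -0.0338  0.0258  0.0267]
```

View pics/mside3.png

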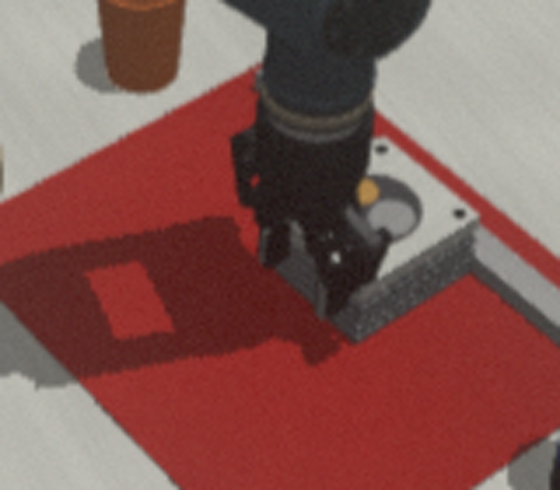

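Contact is building: the tool moved 0.8 mm of the 2 mm commanded and the force is rising. I'll press a little more to square it.

Request:
play_rows(
  increments=[
    [[-0.001,0,0],[0,0,0],0.6],
    [[-0.002,0,0],[0,0,0],0.6],
    [[-0.002,0,0],[0,0,0],0.6],
  ],
)

```text
t: 10.35
tcp_pos: [0.6278, 0.0449, 0.0031]
tool_rot: [-0.092, 0.996, 0.0, -0.004]
force: [-8.8, -2.9, 3.5]
finger_gap: 0.6
```

Request:
play_rows(
  increments=[
    [[-0.001,0,0],[0,0,0],0.6],
    [[-0.002,0,0],[0,0,0],0.6],
    [[-0.002,0,0],[0,0,0],0.6],
  ],
)

```text
t: 10.65
tcp_pos: [0.6276, 0.0451, 0.0027]
tool_rot: [-0.092, 0.996, 0.0, -0.006]
force: [-11.5, -4.8, 5.2]
finger_gap: 0.603
```

The tool is stalled at 12 N, so the head is against the bar. I'll back off and measure.

Request:
play_rows(
  increments=[
    [[0.006,0,0],[0,0,0],0.6],
    [[0.015,0,0],[0,0,0],0.6],
    [[0.04,0,0],[0,0,0],0.6],
    [[0.07,0,-0.02],[0,0,0],0.6],
    [[0.11,0,-0.06],[0,0,0],0.6],
    [[0.15,0,-0.1],[0,0,0],0.6],
    [[0.18,0,-0.13],[0,0,0],0.6],
    [[0.18,0,-0.13],[0,0,0],0.6],
    [[0.18,0,-0.13],[0,0,0],0.6],
  ],
)

```text
t: 11.55
tcp_pos: [0.4576, 0.0124, 0.1349]
tool_rot: [-0.091, 0.996, -0.001, 0.003]
force: [0.3, -0.6, 0.2]
finger_gap: 0.601
```

```bash
python3 meas.py 4
```

```text
11.55 [0.45763796 0.01236361 0.13494451] [ 0.31532716 -0.63940761  0.22020764]
top 2310 z 0.0649 ((0.6906436681747437, 0.05743645876646042), (0.11205115169286728, 0.10052943974733353), 10.48257827758789)
corners dist to bar, along: [-0.1105, -0.1106, 0.0015, 0.0015] [0.0352, -0.0653, -0.0654, 0.0352]
bar near-edge e pct [0.0001 0.0008 0.0245 0.0254]
side 1520 z 0.0641 ((0.6924732327461243, 0.05826643109321594), (0.11546122282743454, 0.10238848626613617), 10.629072189331055)
corners dist to bar, along: [-0.1104, -0.1102, 0.0053, 0.005] [0.0365, -0.0659, -0.0657, 0.0367]
bar near-edge e pct [-0.0393 -0.0229  0.0263  0.0273]
```

View pics/mtop4.png

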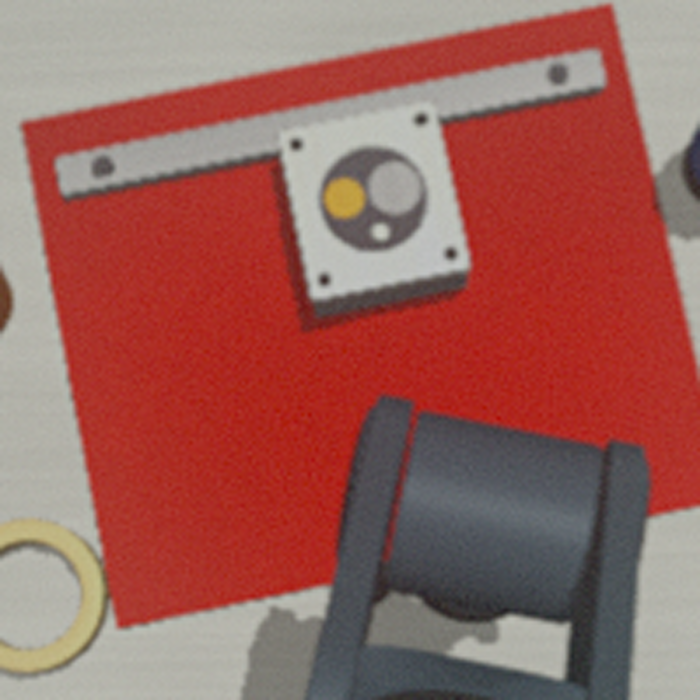

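View pics/mside4.png

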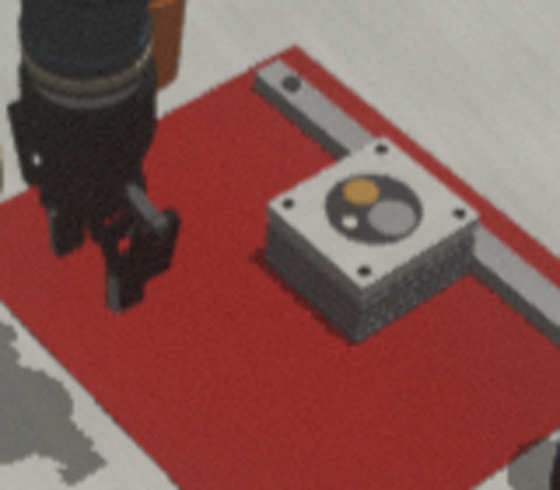

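The head lies flat with the valve face up. Its far edge meets the bar along the full width (top crop, from (283,130) to (435,105)), and its yaw of 10.5° equals the bar's. The robot is clear, so I'm handing in.

```bash
python3 -c "
from station import manip
print(manip.sign_off())"
```

```text
the job is handed in; nothing more can be done
None
```

I tipped the leftmost head (the one on the mat) over towards the bar by pushing high on its valve face. It fell onto its fins with the valve face up. I then pushed its near side with two fingers held parallel to the bar until it stalled against the bar at about 12 N, and backed the robot clear. I handed in at about 11.7 s.

**Last checks**
- **Lying flat:** the valve face is at z ≈ 64–65 mm, as it should be on the mat.
- **Flush:** the head's yaw is 10.5° (top camera) and 10.6° (side camera), against 10.5° for the bar. Both ends of the far edge are equally far from the bar within 0.3 mm. The far edge reads 1.5 mm (top) to 5 mm (side) past the bar face. I put that down to calibration and depth smear, because the near side reads 110 mm from the bar, exactly the head's height.
- **Can, cup and tape roll:** the arm never went down near them, and they look unmoved where they show in the last pictures. I did not measure them again.

**What disagreed:** the real fingertips stood about 28 mm behind the reported TCP at the opening I used. Because of this, my first push passed over the head without touching it. I measured the offset from the depth image and corrected for it.

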